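# Fetch the boxed-in salt pot and put the tray back in order

## Robot

A 6-joint arm with a two-finger parallel gripper is mounted at the origin on the work surface. World frame = base frame: x ahead of the robot, y to its left, z up, the work surface at z = 0. Lengths are in m, angles in rad, forces in N, time in s.
With the tool pointing down it reaches from about 0.275 to 0.75 m from the base axis. Payload 10.2 kg.
Tool frame: the origin (TCP) lies at the very end of the fingers, on their centre line; the grasp point (between the pads) lies 19 mm behind it (env.hold_point_z is the distance from the TCP to the grasp point, in m); z points along the fingers, y is the line along which they close (so a half turn about z gives the same grasp; the last joint's range is limited). The gripper opens to 88 mm and grips with 3 to 60 N. Pads are 18 mm wide; open, the fingers measure 123 mm over their backs; the gripper's body (75 mm by 187 mm) begins 45 mm behind the grasp point.
Start: joints at [1.07, 0.313, 1.498, -0, 1.331, -0.223], TCP at [0.144, 0.505, 0.218] pointing down, gripper open.
Joint ranges: [-2.94, 2.94], [-0.97, 2.17], [0.19, 2.56], [-1.23, 4.37], [0.02, 3.11], [-2.88, 2.88]. Speed limits (rad/s): [2.39, 2.39, 3.01, 3.14, 3.14, 3.14].

## Interface

Orientations are given as a unit quaternion [x, y, z, w].
In Python, from workcell import env, viewer, order gives the robot as it stands.
- The arm moves only by the shell command python3 -m inch 'ROWS' [FORCE]. ROWS is rows parted by semicolons, their numbers by spaces, 1 to 5 of them, each of 7 numbers: the finger opening in m, then dx, dy, dz in m, then a rotation vector rx, ry, rz in rad; each row is the pose to reach, as a shift and turn from the pose commanded when the command began, along the tool's axes at that moment; what a row does not reach only later rows make up. A row lasts 1/12 s, in which the tool goes at most 0.0417 m and 0.125 rad, less where a joint would pass 70% of its speed; a pose out of reach is approached as far as the arm can. The fingers move at their own pace and stop on an object; FORCE is the grip in N (left out, the last holds). Time passes only in rows, so rows that do not move let the fingers close. It prints the time, the measured TCP pose, the force, the opening and the grip force at its end.
- env.state(): the state, without advancing time (a new reading comes with each control period).
- viewer.get_image(name): name is "scene" or "top"; returns a dict with "img" (400x640x3 uint8, red, green, blue), "fx", "fy", "cx", "cy" (pixels), "extrinsics" (4x4, takes a point from camera to world coordinates). Camera axes: x right, y down, z forward; pixel columns grow to the right and rows downward; lengths in m; the calibration is good to about 2 mm. A picture is of the moment at which its call begins. There is no depth.
- order.hand_in(): hands the job in; it is judged then, once.
The state is a dict: "time_s": time; "qpos": joint angles; "joint_vel": joint speeds; "joint_efforts": joint torques, N m; "position": TCP position; "orientation": TCP orientation; "ft_force": force on the tool from outside, world axes, zero at the start; "moment": the same for the moment, N m; "width": finger opening in m; "gripper_force": force on a finger pad.
Only numpy, scipy, OpenCV 4.12 (cv2) and the standard library are available. Lean on these libraries where they do the work, as an engineer would, in place of code of your own. Each camera call takes 0.05 s, during which the arm holds its last target. There are 200 camera calls.

## Task

I need the low salt pot weighed, but it is boxed in on the wooden tray: first stand the canister, the tea caddy and the pepper mill, all three, upright on the chopping board, then set the salt pot on the middle of the scales' round pan and leave it there, and last put each of the three back on the tray where it stood. Set everything down upright without dropping it, and leave the mug, the jam jar and the oil bottle alone.

Things in the scene. Friction and masses are not known exactly. Their poses are not given: they have to be found in the camera images.
- tray: Fixed pine tray, 165 (x) x 212 (y) x 20 mm, rim 6 mm thick, floor 6 mm up. Origin: centre of its underside; z up. In its frame the salt pot stands at x +30 mm, y 0; the tall things, in any order, at (30, 59), (30, -59) and (-31, 0), each within 2 mm and 4 to 13 mm from the pot, so no hand fits in until they are gone. Each must end where it stood at the start.
- board: Fixed wooden chopping board, plain, 275 (its x) x 160 (its y) x 16 mm thick, lying flat: the side area. Origin: centre of its underside, on the worktop; its upper face is 16 mm above.
- scales: Fixed flat white kitchen scales, 185 (its x) x 150 (its y) x 20 mm, with a round steel pan, 110 mm in diameter, whose flat top is 28 mm above the worktop; a dark display at its -x end. It does not give under load. Origin: on the worktop, straight below the pan's middle (18 mm to +x of the body's middle); z up.
- canister: Loose plain round steel canister, 56 mm in diameter, 135 mm high, straight sides (grip anywhere), up to 0.5 kg. Origin: centre of its underside; z up.
- caddy: Loose square tea caddy, 50 x 50 mm, 126 mm high, grey tin body with a fixed white lid (the top 22 mm) of the same width: flat faces square to its x and y axes. Up to 0.35 kg. Origin: centre of its underside; z up.
- mill: Loose turned dark wooden pepper mill, 140 mm high, foot 54 mm in diameter, narrow waist (32 mm at 50 to 66 mm up), round head 44 mm in diameter with straight sides from 104 to 132 mm above its foot (grip the head), one rigid piece. Up to 0.3 kg. Origin: centre of its underside; z up.
- salt: Loose low salt pot: round white ceramic, 50 mm in diameter, straight sides 30 mm high, with a fixed white lid 42 mm in diameter and 8 mm high on top (38 mm in all). Up to 0.2 kg. Origin: centre of its underside; z up.
- mug: Bystander, loose: white mug, 80 mm in diameter, 90 mm high, with a handle, standing beyond the work. Origin: centre of its underside. Leave it where it is.
- jar: Bystander, loose: amber glass jam jar, 64 mm in diameter, 85 mm high, nearer the robot on its right. Origin: centre of its underside. Leave it where it is.
- oil: Bystander, loose: green glass oil bottle, 60 mm in diameter, 200 mm high, beyond the work. Origin: centre of its underside. Leave it where it is.
Mind the look-alikes: they are no part of the job. What is meant by the salt is not green or yellow, and is the larger of those in its own colour.

How it is judged:
By the outcome, as a careful person would: the job done as asked, in the order asked, and still so for the second after the job is handed in, with the robot touching nothing.
It also fails if it takes over 147 s, if anything falls off the work surface, if the arm or the gripper's body presses on something with over 40 N, if the wrist force passes 120 N, or if a joint passes its speed limit or range.

## Working session

There is one attempt and no reset: what is moved stays moved. The work goes in short steps, Python scripts to look and compute and a shell command to move; the robot and the scene stay as the last step left them, time stands still between calls to the robot, and variables do not carry over. Pictures are saved under pics/ and viewed, at most 14 in all, crops included, and the job is handed in when it is done.

```bash
ls; mkdir -p pics
python3 - <<'E'
from workcell import env, viewer, order
import cv2,numpy as np
np.set_printoptions(precision=4,suppress=True)
for n in ("scene","top"):
    d=viewer.get_image(n); cv2.imwrite(f"pics/{n}0.png",d["img"][:,:,::-1])
    print(n,d["fx"],d["fy"],d["cx"],d["cy"]);print(np.array(d["extrinsics"]))
s=env.state();print(s["position"],s["orientation"],s["time_s"])
E
```

```text
pics
scene 460.7275705980329 460.7275705980329 319.55403944470055 205.73272468876306
[[-0.3231  0.7974 -0.5098  1.0851]
 [ 0.9464  0.2761 -0.1678  0.196 ]
 [ 0.0069 -0.5366 -0.8438  0.9986]
 [ 0.      0.      0.      1.    ]]
top 395.83319394560823 395.83319394560823 323.736640037498 197.3023734300523
[[-0.0052 -0.9929  0.1185  0.3933]
 [-1.      0.0048 -0.0034 -0.0042]
 [ 0.0028 -0.1185 -0.993   1.1444]
 [ 0.      0.      0.      1.    ]]
[0.1439 0.5047 0.2173] [ 0.1384  0.9904 -0.0005 -0.0002] 0.1
```

View pics/scene0.png

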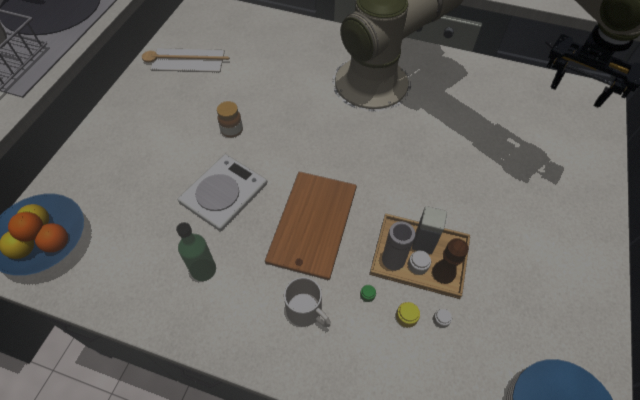

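View pics/top0.png

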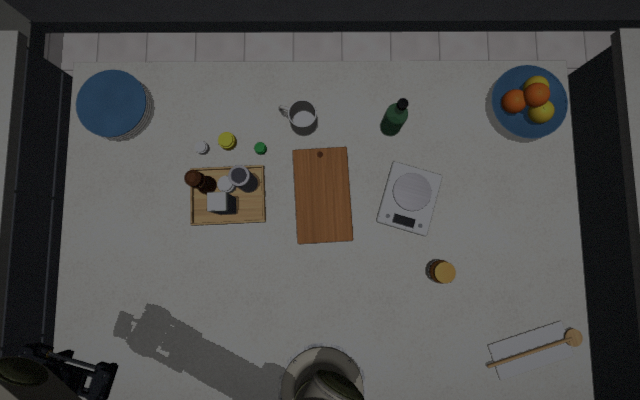

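Scene: the tray is at about (420,255), with the canister (400,245), the caddy (430,230), the mill (455,255) and a white pot (420,262). Look-alike pots stand outside it: green (368,293), yellow (408,313) and small white (443,317). The white pot on the tray is the larger white one, so it fits. I'll confirm this in enlarged crops.

Run:
```python
import cv2,numpy as np
a=cv2.imread("pics/scene0.png")[205:330,360:480];b=cv2.imread("pics/top0.png")[130:235,180:280]
a=cv2.resize(a,None,fx=4.8,fy=4.8,interpolation=cv2.INTER_CUBIC);cv2.imwrite("pics/sc.png",cv2.convertScaleAbs(a,alpha=1.4,beta=20))
b=cv2.resize(b,None,fx=5.6,fy=5.6,interpolation=cv2.INTER_CUBIC);cv2.imwrite("pics/tc.png",cv2.convertScaleAbs(b,alpha=1.4,beta=20))
c=cv2.imread("pics/top0.png")[135:255,280:450]
cv2.imwrite("pics/tb.png",cv2.resize(c,None,fx=4.5,fy=4.5,interpolation=cv2.INTER_CUBIC))
```

```text
(no output)
```

View pics/sc.png

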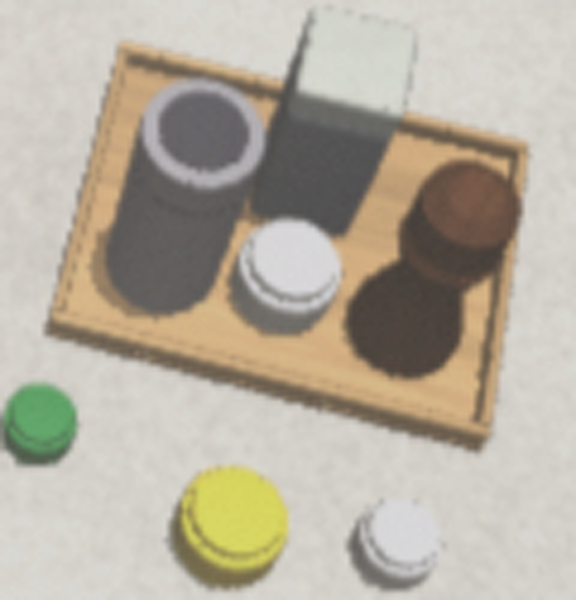

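View pics/tc.png

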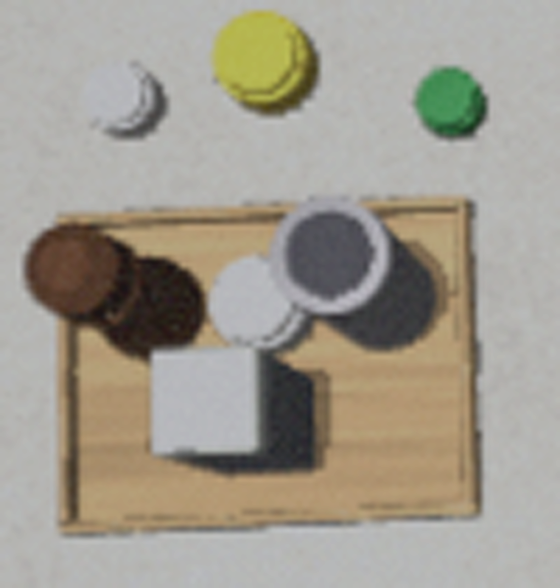

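View pics/tb.png

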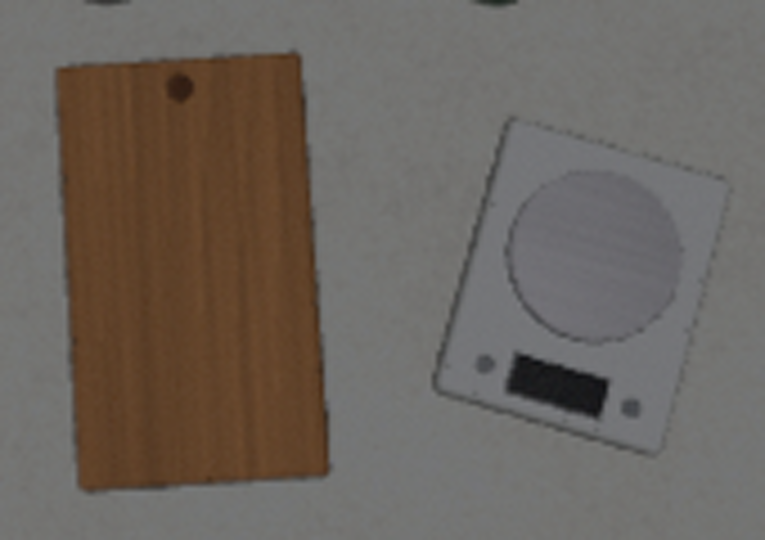

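The white pot inside the tray, at scene (420,262), has a lid about 90 crop px wide. The one outside, at (443,317), is about 75 px, so the pot in the tray is the salt. Next I'll measure everything.

```bash
cat > h.py <<'E'
import numpy as np
from scipy.optimize import least_squares
from scipy.spatial.transform import Rotation as R
np.set_printoptions(precision=4,suppress=True)
C={'s':((460.7276,319.554,205.7327),np.array([[-0.3231,0.7974,-0.5098,1.0851],[0.9464,0.2761,-0.1678,0.196],[0.0069,-0.5366,-0.8438,0.9986]])),
   't':((395.8332,323.7366,197.3024),np.array([[-0.0052,-0.9929,0.1185,0.3933],[-1,0.0048,-0.0034,-0.0042],[0.0028,-0.1185,-0.993,1.1444]]))}
CR={'sc':('s',4.8,360,205),'tc':('t',5.6,180,130),'tb':('t',4.5,280,135)}
def pt(cam,u,v,z):
    (f,cx,cy),E=C[cam]; d=E[:,:3]@np.array([(u-cx)/f,(v-cy)/f,1]); o=E[:,3]
    return (o+d*(z-o[2])/d[2])[:2]
def cp(cr,u,v,z):
    c,s,ox,oy=CR[cr]; return pt(c,(u+.5)/s-.5+ox,(v+.5)/s-.5+oy,z)
def rect(P,L,W,):  # fit centre,yaw of rect to unordered corners
    P=np.array(P);c0=P.mean(0); best=None
    K=np.array([[1,1],[1,-1],[-1,-1],[-1,1]])*[L/2,W/2]
    def f(p):
        Q=K@np.array([[np.cos(p[2]),np.sin(p[2])],[-np.sin(p[2]),np.cos(p[2])]])+p[:2]
        D=P[:,None]-Q[None]; i=(D**2).sum(2).argmin(1); return D[range(len(P)),i].ravel()
    r=[least_squares(f,[*c0,a]) for a in np.arange(-1.5,1.6,.25)]
    r=min(r,key=lambda x:x.cost); return r.x,np.sqrt(2*r.cost/len(P))
def tool(dxyz,q):  # world delta -> tool axes
    return R.from_quat(q).inv().apply(dxyz)
E
python3 - <<'E'
from h import *
print("tray t",rect([cp('tc',*p,.02) for p in [(58,215),(467,198),(480,514),(62,533)]],.165,.212))
print("tray s",rect([cp('sc',*p,.02) for p in [(122,45),(525,145),(485,435),(48,325)]],.165,.212))
print("board",rect([cp('tb',*p,.016) for p in [(56,68),(298,53),(328,474),(80,489)]],.275,.16))
print("scale body",rect([cp('tb',*p,.02) for p in [(511,117),(730,183),(658,453),(437,385)]],.185,.15), "pan",cp('tb',595,256,.028),pt('s',217,192,.028))
print("can",cp('tc',331,255,.141),cp('sc',204,134,.141))
print("mill",cp('tc',75,267,.145),cp('sc',469,202,.145))
print("salt",cp('tc',253,300,.044),cp('sc',294,258,.044))
print("cad",rect([cp('tc',*p,.132) for p in [(152,352),(257,346),(263,451),(151,455)]],.05,.05),rect([cp('sc',*p,.132) for p in [(315,8),(415,40),(398,127),(293,100)]],.05,.05))
E
```

```text
tray t (array([0.5368, 0.268 , 0.0433]), np.float64(0.001196532816575547))
tray s (array([0.5404, 0.2704, 0.0474]), np.float64(0.002445609917005778))
board (array([ 0.537 , -0.0029,  0.0584]), np.float64(0.0024218970742596333))
scale body (array([ 0.5256, -0.2533, -0.2971]), np.float64(0.0036180026417403613)) pan [ 0.5419 -0.2589] [ 0.5448 -0.2566]
can [0.5715 0.2105] [0.5734 0.2135]
mill [0.5658 0.3263] [0.5712 0.3301]
salt [0.566  0.2699] [0.5677 0.2719]
cad (array([0.5054, 0.2685, 0.0461]), np.float64(0.0012464402735134408)) (array([0.5118, 0.2711, 0.0076]), np.float64(0.0016455390693734886))
```

```bash
r='0.088 0 0 0 0 0 0.625'
python3 -m inch '0.088 0 0 0 0 0 0.125;0.088 0 0 0 0 0 0.25;0.088 0 0 0 0 0 0.375;0.088 0 0 0 0 0 0.5;0.088 0 0 0 0 0 0.625' 
python3 -m inch '0.088 0 0 0 0 0 0.125;0.088 0 0 0 0 0 0.25;0.088 0 0 0 0 0 0.375;0.088 0 0 0 0 0 0.5;0.088 0 0 0 0 0 0.6225'
cat > d.py <<'E'
import sys
from h import *
from workcell import env
s=env.state(); p=np.array(s["position"]);q=s["orientation"]
t=np.array([float(a) for a in sys.argv[1:4]]); M=R.from_quat(q).as_matrix()
print("pos",p,"psi",np.arctan2(M[1,1],M[0,1]),"tilt",M[2,:2],"w",s["width"],"t",s["time_s"],"F",np.array(s["ft_force"]))
print("tool d",tool(t-p,q))
E
python3 d.py .572 .2115 .22
```

```text
time_s: 0.52
position: [0.1439, 0.5047, 0.2174]
orientation: [0.439, 0.898, -0.0, -0.0]
ft_force: [-0.2, 0.3, 0.7]
width: 0.0882
gripper_force: 0.0
time_s: 0.93
position: [0.1439, 0.5047, 0.2175]
orientation: [0.693, 0.721, -0.0, 0.0]
ft_force: [-0.8, 0.3, -0.2]
width: 0.0881
gripper_force: 0.0
pos [0.1439 0.5047 0.2175] psi 0.03926492790382822 tilt [-0.0007 -0.0004] w 0.08810681497526393 t 0.9333 F [-0.7525  0.2997 -0.2482]
tool d [-0.3098  0.4162 -0.0025]
```

```bash
python3 -m inch '0.088 -0.12 0.16 0 0 0 0;0.088 -0.12 0.16 0 0 0 0;0.088 -0.12 0.16 0 0 0 0;0.088 -0.12 0.16 0 0 0 0;0.088 -0.12 0.16 0 0 0 0' >/dev/null
python3 -m inch '0.088 -0.12 0.16 0 0 0 0;0.088 -0.12 0.16 0 0 0 0;0.088 -0.12 0.16 0 0 0 0;0.088 -0.12 0.16 0 0 0 0;0.088 -0.12 0.16 0 0 0 0' >/dev/null
python3 -m inch '0.070 -0.07 0.096 0 0 0 0;0.070 -0.07 0.096 0 0 0 0;0.070 -0.07 0.096 0 0 0 0;0.070 -0.07 0.096 0 0 0 0;0.070 -0.07 0.096 0 0 0 0' 
python3 d.py .572 .2115 .10
```

```text
time_s: 2.18
position: [0.5743, 0.213, 0.2167]
orientation: [0.692, 0.722, -0.001, -0.001]
ft_force: [0.7, 0.2, 0.6]
width: 0.0699
gripper_force: 0.0
pos [0.5743 0.213  0.2167] psi 0.043170090627890755 tilt [-0.0001 -0.0017] w 0.06994974136095343 t 2.1833 F [0.6525 0.2031 0.5994]
tool d [-0.0014 -0.0021  0.1167]
```

```bash
python3 -m inch '0.070 -0.0014 -0.002 0.04 0 0 0;0.070 -0.0014 -0.002 0.08 0 0 0;0.070 -0.0014 -0.002 0.10 0 0 0;0.070 -0.0014 -0.002 0.117 0 0 0;0.070 -0.0014 -0.002 0.117 0 0 0'
python3 - <<'E'
import cv2,numpy as np
from workcell import viewer
d=viewer.get_image("scene")["img"][:,:,::-1][160:320,350:500]
cv2.imwrite("pics/g1.png",cv2.convertScaleAbs(cv2.resize(d,None,fx=3.7,fy=3.7,interpolation=cv2.INTER_CUBIC),alpha=1.4,beta=20))
E
python3 d.py .572 .2115 .10
```

```text
time_s: 2.6
position: [0.5689, 0.2134, 0.0974]
orientation: [0.69, 0.724, -0.003, -0.002]
ft_force: [0.1, -0.4, 0.1]
width: 0.0705
gripper_force: 0.0
pos [0.5701 0.2135 0.0998] psi 0.04685162896577182 tilt [-0.0002 -0.0032] w 0.06965738633446324 t 2.65 F [0.2875 0.6712 0.7765]
tool d [-0.0021  0.0018 -0.0002]
```

View pics/g1.png

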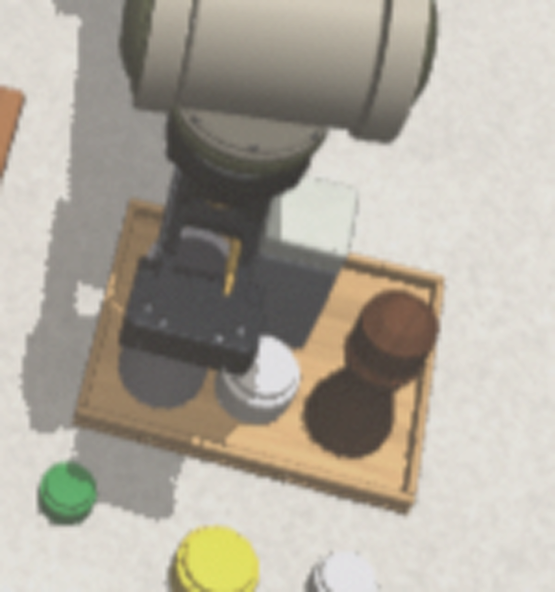

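The fingers straddle the canister, whose rim is at about (205,250) in the crop. Now close and lift.

```bash
python3 -m inch '0.070 -0.002 0.0018 0 0 0 0;0.070 -0.002 0.0018 0 0 0 0;0.070 -0.002 0.0018 0 0 0 0;0.04 -0.002 0.0018 0 0 0 0;0.04 -0.002 0.0018 0 0 0 0' 25 
python3 -m inch '0.04 0 0 0 0 0 0;0.04 0 0 0 0 0 0;0.04 0 0 0 0 0 0;0.04 0 0 0 0 0 0;0.04 0 0 0 0 0 0' 
python3 d.py .59 -.04 .16
```

```text
time_s: 3.07
position: [0.5738, 0.2108, 0.1015]
orientation: [0.691, 0.723, 0.0, 0.0]
ft_force: [0.2, 0.4, -1.1]
width: 0.0586
gripper_force: 0.0
time_s: 3.48
position: [0.5737, 0.2108, 0.1013]
orientation: [0.691, 0.723, 0.0, 0.0]
ft_force: [-1.7, 0.4, 6.7]
width: 0.0556
gripper_force: 25.0
pos [0.5737 0.2108 0.1013] psi 0.04554165293880206 tilt [0.0001 0.0003] w 0.05563257933636673 t 3.4833 F [-1.7073  0.3865  6.6872]
tool d [-0.2513  0.0049 -0.0587]
```

```bash
python3 -m inch '0.04 0 0 -0.02 0 0 0;0.04 0 0 -0.045 0 0 0;0.04 0 0 -0.06 0 0 0;0.04 -0.02 0 -0.06 0 0 0;0.04 -0.05 0 -0.06 0 0 0' 
python3 -m inch '0.04 -0.04 0 0 0 0 0;0.04 -0.08 0 0 0 0 0;0.04 -0.12 0.004 0 0 0 0;0.04 -0.16 0.005 0 0 0 0;0.04 -0.185 0.005 0 0 0 0' >/dev/null
python3 -m inch '0.04 -0.01 0 0 0 0 0;0.04 -0.016 0 0 0 0 0;0.04 -0.016 0 0 0 0 0;0.04 -0.016 0 0 0 0 0;0.04 -0.016 0 0 0 0 0' >/dev/null
python3 d.py .59 -.04 .1113
```

```text
time_s: 3.9
position: [0.5756, 0.162, 0.1608]
orientation: [0.69, 0.724, 0.0, -0.0]
ft_force: [-0.1, -0.4, -5.5]
width: 0.0553
gripper_force: 25.0
pos [ 0.5899 -0.0383  0.1607] psi 0.04717762190518307 tilt [ 0.0004 -0.0003] w 0.055350525505468116 t 4.7333 F [ 0.85   -0.0023 -4.5428]
tool d [-0.0017 -0.      0.0494]
```

```bash
python3 -m inch '0.04 0 0 0.02 0 0 0;0.04 0 0 0.035 0 0 0;0.04 0 0 0.043 0 0 0;0.04 0 0 0.047 0 0 0;0.04 0 0 0.048 0 0 0' 
python3 -m inch '0.04 0 0 0.0005 0 0 0;0.04 0 0 0.001 0 0 0;0.04 0 0 0.0015 0 0 0;0.04 0 0 0.0015 0 0 0;0.04 0 0 0.0015 0 0 0'
```

```text
time_s: 5.15
position: [0.5899, -0.0392, 0.1125]
orientation: [0.691, 0.723, -0.0, -0.0]
ft_force: [-0.1, -0.2, -3.5]
width: 0.0553
gripper_force: 25.0
time_s: 5.57
position: [0.5901, -0.0399, 0.1117]
orientation: [0.691, 0.723, 0.0, 0.0]
ft_force: [0.0, 0.0, -4.6]
width: 0.0554
gripper_force: 25.0
```

```bash
python3 -m inch '0.04 0 0 0.0005 0 0 0;0.04 0 0 0.001 0 0 0;0.04 0 0 0.001 0 0 0;0.04 0 0 0.001 0 0 0' |egrep 'pos|force'
python3 -m inch '0.04 0 0 0.0005 0 0 0;0.04 0 0 0.001 0 0 0;0.04 0 0 0.001 0 0 0' |egrep 'pos|force'
```

```text
position: [0.5903, -0.0398, 0.1114]
ft_force: [-2.7, 0.8, 5.2]
gripper_force: 25.0
position: [0.5904, -0.0398, 0.1113]
ft_force: [-5.0, 2.0, 13.8]
gripper_force: 25.1
```

```bash
python3 -m inch '0.058 0 0 -0.001 0 0 0;0.070 0 0 -0.001 0 0 0;0.070 0 0 -0.001 0 0 0;0.070 0 0 -0.001 0 0 0;0.070 0 0 -0.001 0 0 0' 
python3 -m inch '0.070 0 0 -0.03 0 0 0;0.070 0 0 -0.07 0 0 0;0.070 0 0 -0.105 0 0 0;0.070 0 0 -0.105 0 0 0;0.070 0 0 -0.105 0 0 0' >/dev/null
python3 d.py .508 .269 .217
```

```text
time_s: 6.57
position: [0.5901, -0.0399, 0.1102]
orientation: [0.691, 0.723, -0.0, -0.0]
ft_force: [0.7, -0.2, 0.0]
width: 0.0699
gripper_force: 0.0
pos [ 0.5907 -0.04    0.2169] psi 0.045531143378654514 tilt [-0.0012  0.0035] w 0.07023461090952646 t 6.9833 F [ 0.1018 -0.3066 -0.3709]
tool d [ 0.3124 -0.0685 -0.0007]
```

```bash
python3 -m inch '0.070 0.19 -0.042 0 0 0 0;0.070 0.19 -0.042 0 0 0 0;0.070 0.19 -0.042 0 0 0 0;0.070 0.19 -0.042 0 0 0 0;0.070 0.19 -0.042 0 0 0 0' >/dev/null
python3 -m inch '0.070 0.122 -0.0265 0 0 0 0;0.070 0.122 -0.0265 0 0 0 0;0.070 0.122 -0.0265 0 0 0 0;0.070 0.122 -0.0265 0 0 0 0;0.070 0.122 -0.0265 0 0 0 0' >/dev/null
python3 -m inch '0.070 0 0 0 0 0 0;0.070 0 0 0.03 0 0 0;0.070 0 0 0.065 0 0 0;0.070 0 0 0.065 0 0 0;0.070 0 0 0.065 0 0 0' >/dev/null
python3 d.py .508 .269 .100
python3 - <<'E'
import cv2,numpy as np
from workcell import viewer
I=[viewer.get_image(n)["img"][:,:,::-1] for n in("scene","top")]
a=cv2.resize(I[0][180:310,360:490],(520,520),interpolation=cv2.INTER_CUBIC)
cv2.imwrite("pics/g2.png",cv2.convertScaleAbs(a,alpha=1.4,beta=20))
cv2.imwrite("pics/g2t.png",I[1])
E
```

```text
pos [0.5073 0.2674 0.1495] psi 0.04361129272459976 tilt [-0.0009 -0.0033] w 0.06992478050271503 t 8.2333 F [-0.2614  0.0303  1.1092]
tool d [0.0016 0.001  0.0495]
```

View pics/g2.png

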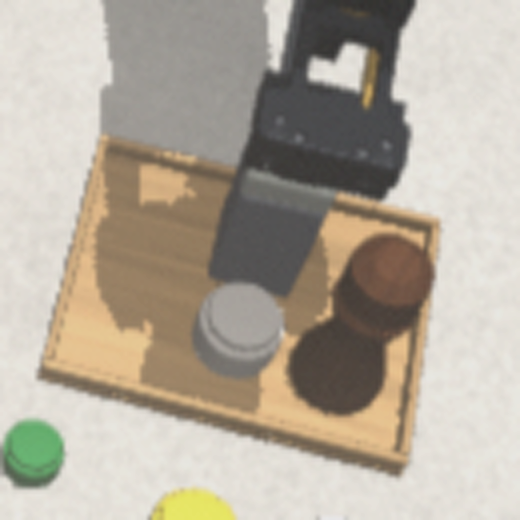

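The fingers are over the caddy, whose lid edge is at about (285,195). The salt pot (240,325) and mill (385,285) haven't moved.

```bash
python3 -m inch '0.070 0.0015 0.001 0.025 0 0 0;0.070 0.0015 0.001 0.045 0 0 0;0.070 0.0015 0.001 0.049 0 0 0;0.070 0.0015 0.001 0.049 0 0 0;0.070 0.0015 0.001 0.049 0 0 0' 25 >/dev/null; python3 d.py .508 .269 .1
python3 -m inch '0.056 0 0 0 0 0 0;0.056 0 0 0 0 0 0;0.056 0 0 0 0 0 0;0.056 0 0 0 0 0 0;0.04 0 0 0 0 0 0'
python3 -m inch '0.04 0 0 0 0 0 0;0.04 0 0 0 0 0 0;0.04 0 0 0 0 0 0;0.04 0 0 0 0 0 0'
python3 -m inch '0.04 0 0 -0.02 0 0 0;0.04 0 0 -0.045 0 0 0;0.04 0 0 -0.06 0 0 0;0.04 0 0 -0.06 0 0 0;0.04 0 0 -0.06 0 0 0' >/dev/null
python3 d.py .45 0 .16
```

```text
pos [0.5093 0.2704 0.1032] psi 0.045307066823147786 tilt [0.0006 0.0025] w 0.06983107749657766 t 8.75 F [ 0.7846 -1.2339  0.2591]
tool d [-0.0014 -0.0014  0.0032]
time_s: 9.17
position: [0.5084, 0.2703, 0.1016]
orientation: [0.691, 0.723, 0.0, 0.0]
ft_force: [-0.5, 0.1, 0.4]
width: 0.0516
gripper_force: 0.3
time_s: 9.5
position: [0.5084, 0.2704, 0.1016]
orientation: [0.691, 0.723, 0.0, 0.0]
ft_force: [-1.3, -0.4, 4.1]
width: 0.0498
gripper_force: 25.0
pos [0.5082 0.2703 0.1608] psi 0.04549287101306893 tilt [-0. -0.] w 0.04955231686860503 t 9.9167 F [-0.6331  0.4246 -2.7794]
tool d [-0.2673 -0.0705  0.0008]
```

```bash
python3 -m inch '0.04 -0.02 -0.005 0 0 0 0;0.04 -0.055 -0.0145 0 0 0 0;0.04 -0.09 -0.024 0 0 0 0;0.04 -0.125 -0.033 0 0 0 0;0.04 -0.16 -0.042 0 0 0 0' >/dev/null
python3 -m inch '0.04 -0.035 -0.0095 0 0 0 0;0.04 -0.07 -0.0185 0 0 0 0;0.04 -0.095 -0.025 0 0 0 0;0.04 -0.107 -0.0285 0 0 0 0;0.04 -0.107 -0.0285 0 0 0 0' >/dev/null
python3 -m inch '0.04 0 0 0.02 0 0 0;0.04 0 0 0.035 0 0 0;0.04 0 0 0.044 0 0 0;0.04 0 0 0.047 0 0 0;0.04 0 0 0.047 0 0 0' >/dev/null
python3 -m inch '0.04 0 0 0.0005 0 0 0;0.04 0 0 0.001 0 0 0;0.04 0 0 0.001 0 0 0;0.04 0 0 0.001 0 0 0' |egrep 'pos|ft'
python3 d.py .45 0 .1116
```

```text
position: [0.4503, 0.0004, 0.1137]
ft_force: [0.5, 0.9, -1.9]
pos [0.4503 0.0004 0.1137] psi 0.04556581385172505 tilt [-0.0002  0.0008] w 0.04943547799784644 t 11.5 F [ 0.4767  0.9479 -1.8607]
tool d [-0.0004 -0.0003  0.0021]
```

```bash
python3 -m inch '0.04 0 0 0.0005 0 0 0;0.04 0 0 0.001 0 0 0;0.04 0 0 0.0015 0 0 0;0.04 0 0 0.0015 0 0 0;0.04 0 0 0.0015 0 0 0' |egrep 'pos|ft'
python3 -m inch '0.04 0 0 0.0005 0 0 0;0.04 0 0 0.001 0 0 0;0.04 0 0 0.001 0 0 0;0.04 0 0 0.001 0 0 0' |egrep 'pos|ft'
```

```text
position: [0.45, 0.0004, 0.1118]
ft_force: [0.6, 0.3, -2.1]
position: [0.4502, 0.0004, 0.1115]
ft_force: [-2.9, 0.8, 6.7]
```

```bash
python3 -m inch '0.053 0 0 -0.0005 0 0 0;0.066 0 0 -0.0005 0 0 0;0.066 0 0 -0.0005 0 0 0;0.066 0 0 -0.0005 0 0 0;0.066 0 0 -0.0005 0 0 0' |egrep 'pos|ft|wid'
python3 -m inch '0.066 0 0 -0.03 0 0 0;0.066 0 0 -0.07 0 0 0;0.066 0 0 -0.105 0 0 0;0.066 0 0 -0.105 0 0 0;0.066 0 0 -0.105 0 0 0' >/dev/null
python3 d.py .5668 .329 .217
```

```text
position: [0.4501, 0.0003, 0.1113]
ft_force: [-1.0, -0.3, -0.1]
width: 0.0657
pos [0.4507 0.0002 0.2175] psi 0.045609848800914086 tilt [-0.0011  0.0032] w 0.06587232988626225 t 13.0833 F [ 0.5873  0.2214 -0.7796]
tool d [0.3231 0.131  0.0005]
```

```bash
python3 -m inch '0.066 0.19 0.077 0 0 0 0;0.066 0.19 0.077 0 0 0 0;0.066 0.19 0.077 0 0 0 0;0.066 0.19 0.077 0 0 0 0;0.066 0.19 0.077 0 0 0 0' >/dev/null
python3 -m inch '0.066 0.133 0.054 0 0 0 0;0.066 0.133 0.054 0 0 0 0;0.066 0.133 0.054 0 0 0 0;0.066 0.133 0.054 0 0 0 0;0.066 0.133 0.054 0 0 0 0' >/dev/null
python3 -m inch '0.066 0 0 0 0 0 0;0.066 0 0 0.03 0 0 0;0.066 0 0 0.06 0 0 0;0.066 0 0 0.06 0 0 0;0.066 0 0 0.06 0 0 0' >/dev/null
python3 d.py .5668 .329 .105
python3 - <<'E'
import cv2,numpy as np
from workcell import viewer
I=[viewer.get_image(n)["img"][:,:,::-1] for n in("scene","top")]
a=cv2.resize(I[0][180:310,370:500],(520,520),interpolation=cv2.INTER_CUBIC)
cv2.imwrite("pics/g3.png",cv2.convertScaleAbs(a,alpha=1.4,beta=20))
cv2.imwrite("pics/g3t.png",I[1])
E
```

```text
pos [0.5656 0.3277 0.1555] psi 0.04429799779022514 tilt [-0.0011 -0.0032] w 0.06614964393208396 t 14.3333 F [-0.0621 -0.7971  0.7976]
tool d [0.0013 0.0014 0.0505]
```

View pics/g3.png

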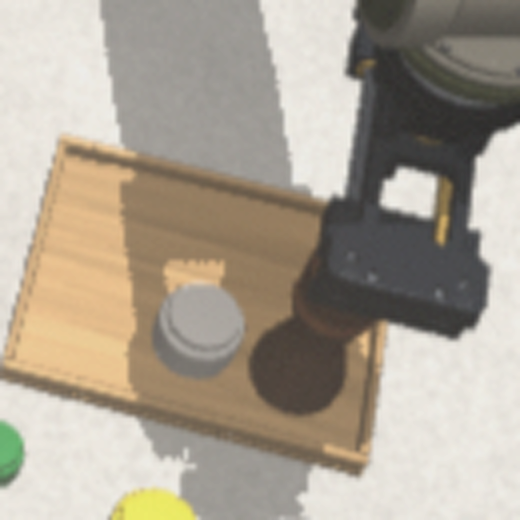

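The gripper is centred over the mill: foot at about (298,365), head under the palm. Now descend and grip.

```bash
python3 -m inch '0.066 0.0005 0.001 0.025 0 0 0;0.066 0.0005 0.001 0.045 0 0 0;0.066 0.0005 0.001 0.050 0 0 0;0.066 0.0005 0.001 0.050 0 0 0;0.066 0.0005 0.001 0.050 0 0 0' 20 >/dev/null; python3 d.py .5668 .329 .105
python3 -m inch '0.050 0 0 0 0 0 0;0.050 0 0 0 0 0 0;0.050 0 0 0 0 0 0;0.050 0 0 0 0 0 0;0.035 0 0 0 0 0 0'
python3 -m inch '0.035 0 0 0 0 0 0;0.035 0 0 0 0 0 0;0.035 0 0 0 0 0 0;0.035 0 0 0 0 0 0'
python3 -m inch '0.035 0 0 -0.02 0 0 0;0.035 0 0 -0.045 0 0 0;0.035 0 0 -0.06 0 0 0;0.035 0 0 -0.06 0 0 0;0.035 0 0 -0.06 0 0 0' >/dev/null
python3 d.py .59 .035 .16
```

```text
pos [0.568  0.3297 0.1083] psi 0.045360976353724505 tilt [0.0007 0.0024] w 0.06609693717370407 t 14.85 F [ 0.6778  0.8454 -0.2754]
tool d [-0.0006 -0.0012  0.0032]
time_s: 15.27
position: [0.5673, 0.3296, 0.1067]
orientation: [0.691, 0.723, 0.0, 0.0]
ft_force: [-0.8, -0.0, -0.3]
width: 0.0455
gripper_force: 0.0
time_s: 15.6
position: [0.5673, 0.3296, 0.1066]
orientation: [0.691, 0.723, 0.0, 0.0]
ft_force: [-1.1, 0.6, 2.1]
width: 0.043
gripper_force: 20.0
pos [0.5671 0.3295 0.1658] psi 0.04550179836384181 tilt [-0. -0.] w 0.04316256272996983 t 16.0167 F [ 0.0428 -1.1335 -1.937 ]
tool d [-0.2953  0.0094  0.0059]
```

```bash
python3 -m inch '0.035 -0.02 0 0 0 0 0;0.035 -0.055 0.002 0 0 0 0;0.035 -0.09 0.003 0 0 0 0;0.035 -0.125 0.004 0 0 0 0;0.035 -0.16 0.005 0 0 0 0' >/dev/null
python3 -m inch '0.035 -0.035 0.001 0 0 0 0;0.035 -0.07 0.002 0 0 0 0;0.035 -0.105 0.003 0 0 0 0;0.035 -0.125 0.004 0 0 0 0;0.035 -0.135 0.0045 0 0 0 0' >/dev/null
python3 -m inch '0.035 0 0 0.02 0 0 0;0.035 0 0 0.035 0 0 0;0.035 0 0 0.044 0 0 0;0.035 0 0 0.047 0 0 0;0.035 0 0 0.047 0 0 0' >/dev/null
python3 -m inch '0.035 0 0 0.0005 0 0 0;0.035 0 0 0.001 0 0 0;0.035 0 0 0.0015 0 0 0;0.035 0 0 0.0015 0 0 0' |egrep 'pos|ft'
python3 d.py .59 .035 .1166
```

```text
position: [0.5903, 0.0354, 0.1182]
ft_force: [-0.7, -0.2, -2.0]
pos [0.5903 0.0354 0.1182] psi 0.045692335107062214 tilt [-0.0002  0.0007] w 0.043012085286742746 t 17.6 F [-0.7215 -0.2097 -1.9879]
tool d [-0.0003 -0.0003  0.0016]
```

```bash
python3 -m inch '0.035 0 0 0.0005 0 0 0;0.035 0 0 0.001 0 0 0;0.035 0 0 0.001 0 0 0;0.035 0 0 0.001 0 0 0' |egrep 'pos|ft'
python3 -m inch '0.035 0 0 0.0005 0 0 0;0.035 0 0 0.001 0 0 0;0.035 0 0 0.001 0 0 0;0.035 0 0 0.001 0 0 0' |egrep 'pos|ft'
```

```text
position: [0.5901, 0.0352, 0.1168]
ft_force: [0.7, 0.5, -1.7]
position: [0.5903, 0.0351, 0.1165]
ft_force: [-2.2, -0.3, 5.8]
```

```bash
python3 -m inch '0.047 0 0 -0.0005 0 0 0;0.062 0 0 -0.0005 0 0 0;0.062 0 0 -0.0005 0 0 0;0.062 0 0 -0.0005 0 0 0;0.062 0 0 -0.0005 0 0 0' |egrep 'pos|ft|wid'
python3 -m inch '0.066 0 0 -0.03 0 0 0;0.066 0 0 -0.07 0 0 0;0.066 0 0 -0.105 0 0 0;0.066 0 0 -0.105 0 0 0;0.066 0 0 -0.105 0 0 0' >/dev/null
python3 -m inch '0.066 0.19 0 0 0 0 0;0.066 0.19 0 0 0 0 0;0.066 0.19 0 0 0 0 0;0.066 0.19 0 0 0 0 0;0.066 0.19 0 0 0 0 0' >/dev/null
python3 -m inch '0.066 0 0 0 0 0 -0.125;0.066 0 0 0 0 0 -0.25;0.066 0 0 0 0 0 -0.375;0.066 0 0 0 0 0 -0.5;0.066 0 0 0 0 0 -0.6' >/dev/null
python3 -m inch '0.066 0 0 0 0 0 -0.125;0.066 0 0 0 0 0 -0.25;0.066 0 0 0 0 0 -0.375;0.066 0 0 0 0 0 -0.5;0.066 0 0 0 0 0 -0.6' >/dev/null
python3 -m inch '0.066 0 0 0 0 0 -0.125;0.066 0 0 0 0 0 -0.25;0.066 0 0 0 0 0 -0.37;0.066 0 0 0 0 0 -0.37;0.066 0 0 0 0 0 -0.37' >/dev/null
python3 d.py .5682 .2705 .05
python3 - <<'E'
import cv2,numpy as np
from workcell import viewer
I=[viewer.get_image(n)["img"][:,:,::-1] for n in("scene","top")]
cv2.imwrite("pics/s1.png",I[0]);cv2.imwrite("pics/t1.png",I[1])
b=cv2.resize(I[0][150:330,250:490],(800,600),interpolation=cv2.INTER_CUBIC)
cv2.imwrite("pics/s1c.png",cv2.convertScaleAbs(b,alpha=1.3,beta=15))
E
```

```text
position: [0.5901, 0.0353, 0.1162]
ft_force: [-0.5, -0.2, -0.3]
width: 0.0622
pos [0.5811 0.225  0.22  ] psi 1.6118036596633811 tilt [ 0.0021 -0.0003] w 0.06605785133975603 t 20.7667 F [-0.1878  0.0314  0.0259]
tool d [0.0107 0.046  0.17  ]
```

View pics/s1c.png

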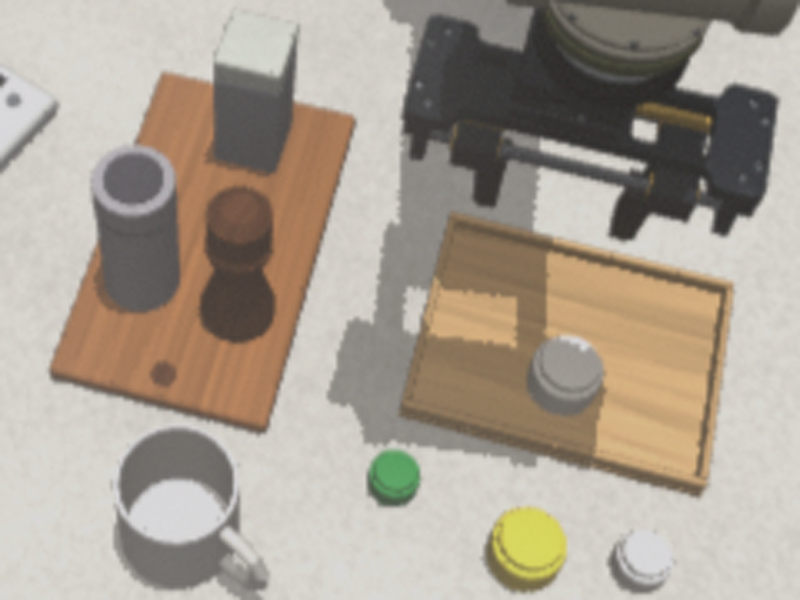

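Board: canister (135,230), caddy (255,90) and mill (238,265) all stand upright on it. The salt pot is alone in the tray at (567,375) and clear to grasp.

```bash
python3 -m inch '0.070 0.0105 0.046 0.03 0 0 0;0.070 0.0105 0.046 0.06 0 0 0;0.070 0.0105 0.046 0.1 0 0 0;0.070 0.0105 0.046 0.14 0 0 0;0.070 0.0105 0.046 0.15 0 0 0' 15 >/dev/null
python3 -m inch '0.070 0 0 0.005 0 0 0;0.070 0 0 0.01 0 0 0;0.070 0 0 0.01 0 0 0;0.070 0 0 0.01 0 0 0;0.070 0 0 0.01 0 0 0' >/dev/null
python3 d.py .5682 .2706 .0115
python3 - <<'E'
import cv2,numpy as np
from workcell import viewer
I=viewer.get_image("scene")["img"][:,:,::-1]
b=cv2.resize(I[190:310,360:500],(630,540),interpolation=cv2.INTER_CUBIC)
cv2.imwrite("pics/s2c.png",cv2.convertScaleAbs(b,alpha=1.5,beta=25))
E
```

```text
pos [0.5698 0.2707 0.0631] psi 1.61506780434962 tilt [-0.0029  0.0006] w 0.06979294804340008 t 21.7 F [0.3814 0.1369 0.1225]
tool d [ 0.0018 -0.0001  0.0516]
```

View pics/s2c.png

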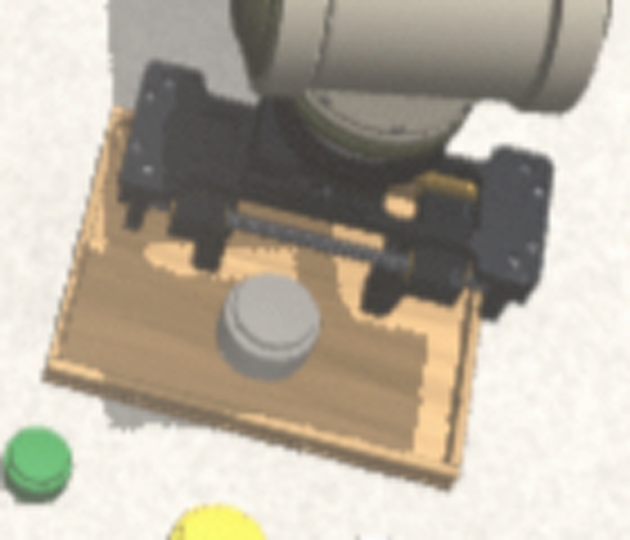

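Run:
```python
from h import *
from workcell import env
def proj(p,cam='s'):
    (f,cx,cy),E=C[cam]; c=E[:,:3].T@(np.array(p)-E[:,3]); u=f*c[0]/c[2]+cx;v=f*c[1]/c[2]+cy
    return np.array([(u-360)*4.5,(v-190)*4.5])
s=env.state();p=np.array(s["position"]);M=R.from_quat(s["orientation"]).as_matrix()
print("lid",proj([.5682,.2706,.044]),"tcp",proj(p))
for a in(-1,1):
  for w in (.035,.0525):
    print(a,w,[proj(p+a*w*M[:,1]+b*.009*M[:,0]) for b in(-1,1)])
```

```text
lid [271.361  307.5813] tcp [278.1114 293.5624]
-1 0.035 [array([205.9341, 291.2053]), array([212.4657, 260.5306])]
-1 0.0525 [array([171.5917, 282.3115]), array([178.4123, 251.79  ])]
1 0.035 [array([345.0012, 327.2202]), array([350.3474, 295.9214])]
1 0.0525 [array([380.1987, 336.3354]), array([385.241 , 304.8777])]
```

```bash
python3 -m inch '0.080 0.001 0 0.01 0 0 0;0.080 0.001 0 0.016 0 0 0;0.080 0.001 0 0.016 0 0 0;0.080 0.001 0 0.016 0 0 0;0.080 0.001 0 0.016 0 0 0' |egrep 'ft|wid'
python3 - <<'E'
import cv2,numpy as np
from workcell import viewer,env
from h import *
I=viewer.get_image("scene")["img"][:,:,::-1]
b=np.ascontiguousarray(cv2.resize(I[210:290,370:480],(770,560),interpolation=cv2.INTER_CUBIC))
b=cv2.convertScaleAbs(b,alpha=1.8,beta=40)
def proj(p):
    (f,cx,cy),E=C['s']; c=E[:,:3].T@(np.array(p)-E[:,3]); u=f*c[0]/c[2]+cx;v=f*c[1]/c[2]+cy
    return int((u-370+.5)*7),int((v-210+.5)*7)
s=env.state();p=np.array(s["position"]);M=R.from_quat(s["orientation"]).as_matrix();print(p,s["width"])
for a in(-1,1):
    q=[proj(p+a*w*M[:,1]+b_*.009*M[:,0]) for w,b_ in((.04,-1),(.04,1),(.0575,1),(.0575,-1))]
    cv2.polylines(b,[np.array(q)],True,(0,0,255),1)
cv2.circle(b,proj(p),4,(0,255,0),-1)
cv2.imwrite("pics/s3c.png",b)
E
```

```text
ft_force: [-0.4, 0.3, 0.6]
width: 0.0799
[0.5681 0.2706 0.0455] 0.07986300259903349
```

View pics/s3c.png

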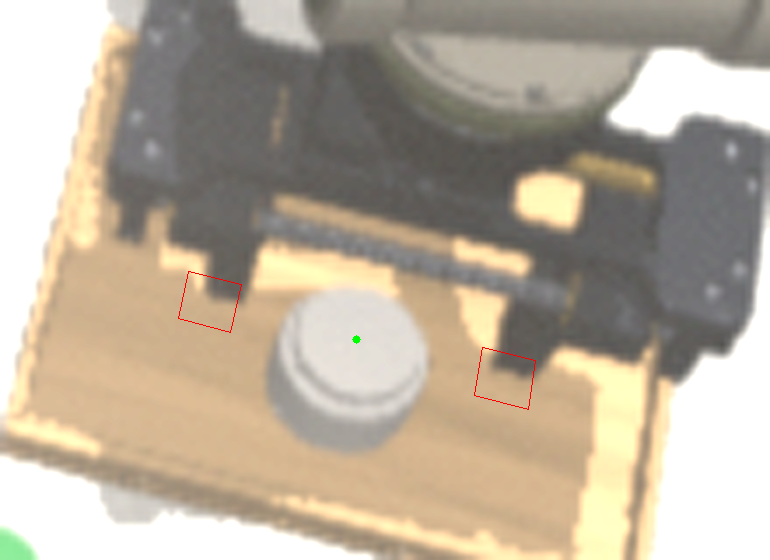

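```bash
python3 -m inch '0.080 0 0 0.01 0 0 0;0.080 0 0 0.02 0 0 0;0.080 0 0 0.028 0 0 0;0.080 0 0 0.0315 0 0 0;0.080 0 0 0.0315 0 0 0' |egrep 'pos|ft|wid'
python3 - <<'E'
import cv2,numpy as np
from workcell import viewer,env
from h import *
def proj(p,cam,ox,oy,k):
    (f,cx,cy),E=C[cam]; c=E[:,:3].T@(np.array(p)-E[:,3]); u=f*c[0]/c[2]+cx;v=f*c[1]/c[2]+cy
    return int((u-ox+.5)*k),int((v-oy+.5)*k)
out=[]
for name,cam,ox,oy in(("scene",'s',380,205),("top",'t',190,150)):
    I=viewer.get_image(name)["img"][:,:,::-1][oy:oy+80,ox:ox+80]; k=5
    b=cv2.convertScaleAbs(cv2.resize(I,None,fx=k,fy=k,interpolation=cv2.INTER_CUBIC),alpha=1.8,beta=40)
    s=env.state();p=np.array(s["position"]);M=R.from_quat(s["orientation"]).as_matrix()
    for a in(-1,1):
        q=[proj(p+a*w*M[:,1]+b_*.009*M[:,0],cam,ox,oy,k) for w,b_ in((.04,-1),(.04,1),(.0575,1),(.0575,-1))]
        cv2.polylines(b,[np.array(q)],True,(0,0,255),1)
    for x in (.006,.044): cv2.circle(b,proj([.5682,.2706,x],cam,ox,oy,k),3,(0,255,0),-1)
    out.append(b)
print(p); cv2.imwrite("pics/s4.png",np.hstack(out))
E
```

```text
position: [0.5672, 0.2703, 0.0123]
ft_force: [0.0, 0.7, -0.8]
width: 0.0801
[0.568  0.2705 0.0137]
```

View pics/s4.png

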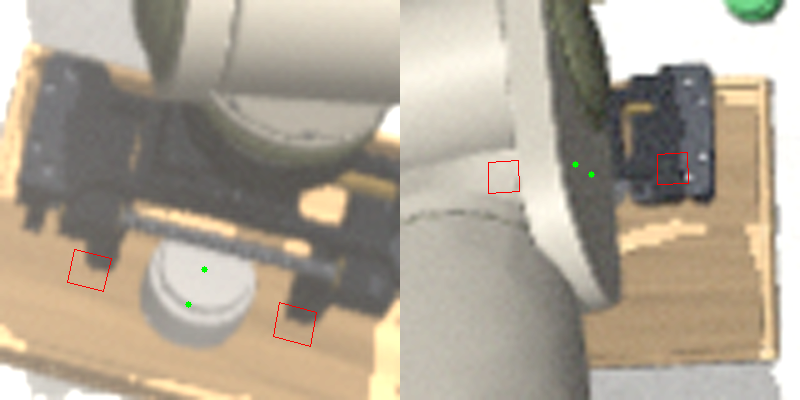

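```bash
python3 -m inch '0.060 0 0 0.002 0 0 0;0.060 0 0 0.002 0 0 0;0.060 0 0 0.002 0 0 0;0.054 0 0 0.002 0 0 0;0.054 0 0 0.002 0 0 0' 10|egrep 'pos|for|wid'
python3 -m inch '0.045 0 0 0 0 0 0;0.045 0 0 0 0 0 0;0.045 0 0 0 0 0 0;0.045 0 0 0 0 0 0;0.045 0 0 0 0 0 0' 10|egrep 'pos|for|wid'
python3 -c "
from workcell import env
print(env.state()['moment'])"
```

```text
position: [0.568, 0.2705, 0.012]
ft_force: [-0.1, -0.1, 0.2]
width: 0.0541
gripper_force: 0.0
position: [0.568, 0.2705, 0.0119]
ft_force: [-0.6, 0.6, 0.8]
width: 0.0488
gripper_force: 10.0
[0.00536341 0.03954064 0.0129057 ]
```

```bash
python3 -m inch '0.060 0 0 0 0 0 0;0.060 0 0 0 0 0 0;0.060 -0.005 0 0 0 0 0;0.060 -0.005 0 0 0 0 0;0.060 -0.005 0 0 0 0 0' 10|egrep 'pos|for|wid'
python3 -m inch '0.053 0 0 0 0 0 0;0.045 0 0 0 0 0 0;0.045 0 0 0 0 0 0;0.045 0 0 0 0 0 0;0.045 0 0 0 0 0 0' 10|egrep 'pos|for|wid'
python3 -m inch '0.045 0 0 0 0 0 0;0.045 0 0 0 0 0 0' 10|egrep 'pos|for|wid'
```

```text
position: [0.5732, 0.2707, 0.0117]
ft_force: [-0.0, 0.4, -0.2]
width: 0.0599
gripper_force: 0.0
position: [0.5729, 0.2707, 0.0118]
ft_force: [-0.2, 0.3, -1.0]
width: 0.0488
gripper_force: 10.0
position: [0.5729, 0.2707, 0.0118]
ft_force: [0.0, -0.9, -1.2]
width: 0.0488
gripper_force: 10.0
```

```bash
python3 -m inch '0.060 0 0 0 0 0 0;0.060 0 0 0 0 0 0;0.060 0.0025 0 0 0 0 0;0.060 0.0025 0 0 0 0 0;0.060 0.0025 0 0 0 0 0' 18 >/dev/null
python3 -m inch '0.053 0 0 0 0 0 0;0.045 0 0 0 0 0 0;0.045 0 0 0 0 0 0;0.045 0 0 0 0 0 0;0.045 0 0 0 0 0 0' 18|egrep 'pos|for|wid'
python3 -m inch '0.045 0 0 -0.01 0 0 0;0.045 0 0 -0.03 0 0 0;0.045 0 0 -0.06 0 0 0;0.045 0 0 -0.095 0 0 0;0.045 0 0 -0.13 0 0 0' 18|egrep 'pos|for|wid'
python3 -m inch '0.045 0 0 -0.035 0 0 0;0.045 0 0 -0.07 0 0 0;0.045 0 0 -0.09 0 0 0;0.045 0 0 -0.09 0 0 0;0.045 0 0 -0.09 0 0 0' 18|egrep 'pos|for|wid'
python3 d.py .5431 -.258 .23
```

```text
position: [0.5705, 0.2707, 0.0119]
ft_force: [-0.6, 0.8, 1.1]
width: 0.0489
gripper_force: 18.0
position: [0.57, 0.2705, 0.1437]
ft_force: [0.5, 0.8, -0.5]
width: 0.0486
gripper_force: 18.0
position: [0.5704, 0.2707, 0.2324]
ft_force: [0.4, 0.2, -1.7]
width: 0.0485
gripper_force: 18.0
pos [0.5704 0.2707 0.2324] psi 1.6155795777208157 tilt [-0.0013  0.0002] w 0.04851811881549978 t 26.2333 F [ 0.4135  0.2197 -1.6606]
tool d [ 0.051  -0.5269  0.0022]
```

```bash
python3 -m inch '0.045 0.002 -0.02 0 0 0 0;0.045 0.0055 -0.055 0 0 0 0;0.045 0.009 -0.092 0 0 0 0;0.045 0.0125 -0.13 0 0 0 0;0.045 0.016 -0.168 0 0 0 0' >/dev/null
python3 -m inch '0.045 0.0035 -0.038 0 0 0 0;0.045 0.007 -0.076 0 0 0 0;0.045 0.011 -0.114 0 0 0 0;0.045 0.0145 -0.152 0 0 0 0;0.045 0.018 -0.19 0 0 0 0' >/dev/null
python3 -m inch '0.045 0.0035 -0.038 0 0 0 0;0.045 0.007 -0.076 0 0 0 0;0.045 0.011 -0.114 0 0 0 0;0.045 0.0145 -0.145 0 0 0 0;0.045 0.017 -0.162 0 0 0 0' >/dev/null
python3 -m inch '0.045 0 -0.006 0.03 0 0 0;0.045 0 -0.007 0.07 0 0 0;0.045 0 -0.007 0.11 0 0 0;0.045 0 -0.007 0.13 0 0 0;0.045 0 -0.007 0.14 0 0 0' >/dev/null
python3 -m inch '0.045 0 0 0 0 0 0;0.045 0 0 0 0 0 0;0.045 0 0 0 0 0 0' >/dev/null
python3 d.py .5431 -.258 .034
python3 - <<'E'
import cv2,numpy as np
from workcell import viewer,env
from h import *
def proj(p,cam,ox,oy,k):
    (f,cx,cy),E=C[cam]; c=E[:,:3].T@(np.array(p)-E[:,3]); u=f*c[0]/c[2]+cx;v=f*c[1]/c[2]+cy
    return int((u-ox+.5)*k),int((v-oy+.5)*k)
out=[];s=env.state();p=np.array(s["position"])
for name,cam,ox,oy in(("scene",'s',170,130),("top",'t',360,140)):
    I=viewer.get_image(name)["img"][:,:,::-1][oy:oy+100,ox:ox+100]; k=4
    b=cv2.convertScaleAbs(cv2.resize(I,None,fx=k,fy=k,interpolation=cv2.INTER_CUBIC),alpha=1.5,beta=20)
    cv2.circle(b,proj([.5431,-.258,.028],cam,ox,oy,k),3,(0,255,0),-1)
    cv2.circle(b,proj([p[0],p[1],p[2]+.032],cam,ox,oy,k),3,(0,0,255),-1)
    print(name,"pred lid px",proj([p[0],p[1],p[2]+.032],cam,ox,oy,k))
    out.append(b)
cv2.imwrite("pics/s5.png",np.hstack(out))
E
```

```text
pos [ 0.5437 -0.2585  0.0933] psi 1.6156301352428435 tilt [-0.0019 -0.0016] w 0.048444808393788154 t 28.15 F [-0.6256  0.0025 -0.1928]
tool d [0.0007 0.0006 0.0593]
scene pred lid px (158, 154)
top pred lid px (242, 185)
```

View pics/s5.png

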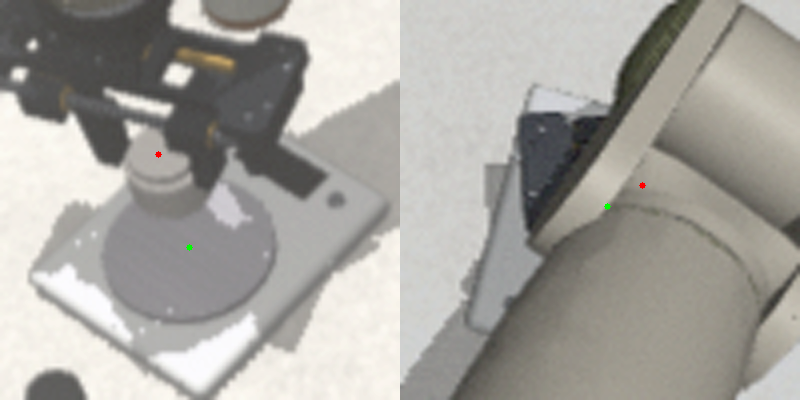

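The held lid's centre is at about (160,153), and the prediction was (158,154). The pan centre matches its estimate at (189,247). Lowering now.

```bash
python3 -m inch '0.045 0.0005 0.0005 0.015 0 0 0;0.045 0.0005 0.0005 0.035 0 0 0;0.045 0.0005 0.0005 0.048 0 0 0;0.045 0.0005 0.0005 0.054 0 0 0;0.045 0.0005 0.0005 0.056 0 0 0' >/dev/null
python3 -m inch '0.045 0 0 0.0005 0 0 0;0.045 0 0 0.0005 0 0 0;0.045 0 0 0.001 0 0 0;0.045 0 0 0.001 0 0 0' |egrep 'pos|ft'
python3 d.py .5431 -.258 .0339
```

```text
position: [0.5428, -0.2578, 0.0355]
ft_force: [0.0, 1.0, -0.6]
pos [ 0.5428 -0.2578  0.0355] psi 1.6155502272364721 tilt [-0.001  -0.0008] w 0.048936064541809564 t 29.0 F [ 0.0398  1.0372 -0.5873]
tool d [-0.0003 -0.0002  0.0016]
```

```bash
python3 -m inch '0.045 0 0 0.0005 0 0 0;0.045 0 0 0.001 0 0 0;0.045 0 0 0.001 0 0 0;0.045 0 0 0.001 0 0 0' |egrep 'pos|ft'
python3 -m inch '0.045 0 0 0.0005 0 0 0;0.045 0 0 0.0005 0 0 0;0.045 0 0 0.0005 0 0 0' |egrep 'pos|ft'
```

```text
position: [0.5425, -0.2577, 0.0339]
ft_force: [-0.1, 0.6, -2.0]
position: [0.5426, -0.2577, 0.0338]
ft_force: [-2.4, 1.4, 5.6]
```

```bash
python3 -m inch '0.053 0 0 0 0 0 0;0.062 0 0 0 0 0 0;0.066 0 0 0 0 0 0;0.066 0 0 0 0 0 0;0.066 0 0 0 0 0 0' |egrep 'pos|ft|wid'
python3 -m inch '0.066 0 0 -0.03 0 0 0;0.066 0 0 -0.07 0 0 0;0.066 0 0 -0.11 0 0 0;0.066 0 0 -0.15 0 0 0;0.066 0 0 -0.19 0 0 0' >/dev/null
python3 -m inch '0.066 0 0 0 0 0 0.125;0.066 0 0 0 0 0 0.25;0.066 0 0 0 0 0 0.375;0.066 0 0 0 0 0 0.5;0.066 0 0 0 0 0 0.6' >/dev/null
python3 -m inch '0.066 0 0 0 0 0 0.125;0.066 0 0 0 0 0 0.25;0.066 0 0 0 0 0 0.375;0.066 0 0 0 0 0 0.5;0.066 0 0 0 0 0 0.6' >/dev/null
python3 -m inch '0.066 0 0 0 0 0 0.125;0.066 0 0 0 0 0 0.25;0.066 0 0 0 0 0 0.37;0.066 0 0 0 0 0 0.37;0.066 0 0 0 0 0 0.37' >/dev/null
python3 d.py .590 .0352 .22
```

```text
position: [0.5425, -0.2576, 0.0332]
ft_force: [-0.1, 0.1, 0.4]
width: 0.066
pos [ 0.5425 -0.2576  0.2233] psi 0.04916018889535578 tilt [-0.     -0.0001] w 0.06622622532435841 t 31.6667 F [ 0.0229 -0.1654  0.1842]
tool d [0.2902 0.0618 0.0033]
```

```bash
python3 -m inch '0.066 0.19 0.0405 0 0 0 0;0.066 0.19 0.0405 0 0 0 0;0.066 0.19 0.0405 0 0 0 0;0.066 0.19 0.0405 0 0 0 0;0.066 0.19 0.0405 0 0 0 0' >/dev/null
python3 -m inch '0.066 0.1 0.0213 0 0 0 0.0035;0.066 0.1 0.0213 0 0 0 0.0035;0.066 0.1 0.0213 0 0 0 0.0035;0.066 0.1 0.0213 0 0 0 0.0035;0.066 0.1 0.0213 0 0 0 0.0035' >/dev/null
python3 -m inch '0.066 0 0 0.03 0 0 0;0.066 0 0 0.05 0 0 0;0.066 0 0 0.05 0 0 0;0.066 0 0 0.05 0 0 0;0.066 0 0 0.05 0 0 0' >/dev/null
python3 d.py .5902 .0352 .1163
```

```text
pos [0.5917 0.0338 0.1748] psi 0.04162779103655418 tilt [-0.0005  0.002 ] w 0.06593720074836076 t 32.9167 F [0.1301 0.1567 0.4347]
tool d [ 0.0014 -0.0015  0.0585]
```

```bash
python3 -m inch '0.066 0.0014 -0.001 0.03 0 0 -0.004;0.066 0.0014 -0.001 0.05 0 0 -0.004;0.066 0.0014 -0.001 0.0575 0 0 -0.004;0.066 0.0014 -0.001 0.0575 0 0 -0.004;0.066 0.0014 -0.001 0.0575 0 0 -0.004' 20 >/dev/null
python3 -m inch '0.066 0 0 0 0 0 0;0.066 0 0 0 0 0 0;0.066 0 0 0 0 0 0' >/dev/null
python3 d.py .5902 .0352 .1163
```

```text
pos [0.5905 0.0361 0.1169] psi 0.04606730105329681 tilt [-0.0004  0.0017] w 0.06603529651620373 t 33.5833 F [0.3999 0.082  0.5762]
tool d [-0.0009 -0.0003  0.0006]
```

Close on the mill, lift and carry it back to TCP (.567,.3295).

```bash
python3 -m inch '0.050 -0.0009 0 0.0006 0 0 0;0.050 -0.0009 0 0.0006 0 0 0;0.050 -0.0009 0 0.0006 0 0 0;0.035 -0.0009 0 0.0006 0 0 0;0.035 -0.0009 0 0.0006 0 0 0' 20 >/dev/null
python3 -m inch '0.035 0 0 0 0 0 0;0.035 0 0 0 0 0 0;0.035 0 0 0 0 0 0;0.035 0 0 0 0 0 0;0.035 0 0 0 0 0 0'
python3 d.py .5902 .0352 .1165
python3 -m inch '0.035 0 0 -0.02 0 0 0;0.035 0 0 -0.04 0 0 0;0.035 0 0 -0.05 0 0 0;0.035 0 0 -0.05 0 0 0;0.035 0 0 -0.05 0 0 0' >/dev/null
python3 d.py .5670 .3295 .1665
```

```text
time_s: 34.42
position: [0.5901, 0.0353, 0.1152]
orientation: [0.691, 0.723, 0.0, 0.0]
ft_force: [-0.6, 0.3, 0.1]
width: 0.0429
gripper_force: 20.0
pos [0.5901 0.0353 0.1152] psi 0.04604811765856651 tilt [-0.      0.0001] w 0.04288936111609344 t 34.4167 F [-0.5761  0.2701  0.1199]
tool d [-0.0001  0.0001 -0.0013]
pos [0.5898 0.0354 0.1647] psi 0.04602590393608521 tilt [ 0.0001 -0.0004] w 0.04316893081471343 t 34.8333 F [ 0.251   0.2431 -2.3149]
tool d [ 0.2949 -0.0093 -0.0018]
```

```bash
python3 -m inch '0.035 0.02 -0.0005 0 0 0 0;0.035 0.055 -0.0015 0 0 0 0;0.035 0.09 -0.003 0 0 0 0;0.035 0.125 -0.004 0 0 0 0;0.035 0.16 -0.005 0 0 0 0' >/dev/null
python3 -m inch '0.035 0.035 -0.001 0 0 0 0;0.035 0.07 -0.002 0 0 0 0;0.035 0.105 -0.003 0 0 0 0;0.035 0.125 -0.004 0 0 0 0;0.035 0.135 -0.0043 0 0 0 0' >/dev/null
python3 -m inch '0.035 0 0 0.02 0 0 0;0.035 0 0 0.04 0 0 0;0.035 0 0 0.05 0 0 0;0.035 0 0 0.052 0 0 0;0.035 0 0 0.052 0 0 0' >/dev/null
python3 -m inch '0.035 0 0 0 0 0 0;0.035 0 0 0 0 0 0;0.035 0 0 0 0 0 0' >/dev/null
python3 d.py .5670 .3295 .1052
```

```text
pos [0.5676 0.3296 0.1142] psi 0.045811817270350275 tilt [0.0005 0.0015] w 0.04336089498027614 t 36.3333 F [-0.7988  0.1654 -2.2888]
tool d [-0.0001 -0.0006  0.009 ]
```

```bash
python3 -m inch '0.035 0 0 0.003 0 0 0;0.035 0 0 0.005 0 0 0;0.035 0 0 0.0065 0 0 0;0.035 0 0 0.0065 0 0 0;0.035 0 0 0.0065 0 0 0' |egrep 'pos|ft'
python3 -m inch '0.035 0 0 0 0 0 0;0.035 0 0 0 0 0 0;0.035 0 0 0 0 0 0' |egrep 'pos|ft'
```

```text
position: [0.5671, 0.3296, 0.1066]
ft_force: [-0.1, 0.6, -1.6]
position: [0.5672, 0.3296, 0.1068]
ft_force: [-0.3, -0.5, -1.9]
```

```bash
python3 -m inch '0.035 0 0 0.0005 0 0 0;0.035 0 0 0.001 0 0 0;0.035 0 0 0.001 0 0 0;0.035 0 0 0.001 0 0 0' |egrep 'pos|ft'
python3 -m inch '0.035 0 0 0.0005 0 0 0;0.035 0 0 0.001 0 0 0;0.035 0 0 0.001 0 0 0;0.035 0 0 0.001 0 0 0' |egrep 'pos|ft'
```

```text
position: [0.5672, 0.3296, 0.1057]
ft_force: [0.0, -0.3, -2.3]
position: [0.5673, 0.3297, 0.1053]
ft_force: [-0.9, -0.3, 3.2]
```

Contact. Release it and go to the caddy at (.4502,.0003).

```bash
python3 -m inch '0.047 0 0 0 0 0 0;0.062 0 0 0 0 0 0;0.062 0 0 0 0 0 0;0.062 0 0 0 0 0 0;0.062 0 0 0 0 0 0' |egrep 'pos|ft|wid'
python3 -m inch '0.068 0 0 -0.03 0 0 0;0.068 0 0 -0.07 0 0 0;0.068 0 0 -0.11 0 0 0;0.068 0 0 -0.115 0 0 0;0.068 0 0 -0.115 0 0 0' >/dev/null
python3 d.py .4501 .0003 .2175
python3 -m inch '0.068 -0.19 -0.077 0 0 0 0;0.068 -0.19 -0.077 0 0 0 0;0.068 -0.19 -0.077 0 0 0 0;0.068 -0.19 -0.077 0 0 0 0;0.068 -0.19 -0.077 0 0 0 0' >/dev/null
python3 -m inch '0.068 -0.133 -0.054 0 0 0 0;0.068 -0.133 -0.054 0 0 0 0;0.068 -0.133 -0.054 0 0 0 0;0.068 -0.133 -0.054 0 0 0 0;0.068 -0.133 -0.054 0 0 0 0' >/dev/null
python3 -m inch '0.068 0 0 0.025 0 0 0;0.068 0 0 0.05 0 0 0;0.068 0 0 0.05 0 0 0;0.068 0 0 0.05 0 0 0;0.068 0 0 0.05 0 0 0' >/dev/null
python3 d.py .4501 .0003 .1115
```

```text
position: [0.5672, 0.3295, 0.1046]
ft_force: [-0.7, 0.1, 0.1]
width: 0.0622
pos [0.5681 0.33   0.2227] psi 0.046061379660759794 tilt [0.0017 0.0055] w 0.06797276447037044 t 38.5 F [-0.7692  0.2367 -0.8798]
tool d [-0.3239 -0.1331  0.0039]
pos [0.4516 0.0013 0.1704] psi 0.046694842599619354 tilt [-0.0001  0.0004] w 0.06776827440566316 t 39.75 F [0.3545 0.5348 0.367 ]
tool d [-0.0009 -0.0015  0.0589]
```

```bash
python3 -m inch '0.068 -0.0009 -0.0015 0.03 0 0 0;0.068 -0.0009 -0.0015 0.05 0 0 0;0.068 -0.0009 -0.0015 0.0585 0 0 0;0.068 -0.0009 -0.0015 0.0585 0 0 0;0.068 -0.0009 -0.0015 0.0585 0 0 0' 25 >/dev/null
python3 -m inch '0.068 0 0 0 0 0 0;0.068 0 0 0 0 0 0;0.068 0 0 0 0 0 0' >/dev/null
python3 d.py .4501 .0003 .1115
python3 -m inch '0.056 0 0 0 0 0 0;0.056 0 0 0 0 0 0;0.056 0 0 0 0 0 0;0.04 0 0 0 0 0 0;0.04 0 0 0 0 0 0' >/dev/null
python3 -m inch '0.04 0 0 0 0 0 0;0.04 0 0 0 0 0 0;0.04 0 0 0 0 0 0;0.04 0 0 0 0 0 0;0.04 0 0 0 0 0 0'
python3 d.py .4501 .0003 .1115
python3 -m inch '0.04 0 0 -0.02 0 0 0;0.04 0 0 -0.04 0 0 0;0.04 0 0 -0.05 0 0 0;0.04 0 0 -0.05 0 0 0;0.04 0 0 -0.05 0 0 0' >/dev/null
python3 d.py .5082 .2704 .16
```

```text
pos [ 0.4502 -0.0002  0.1121] psi 0.04601601296210946 tilt [-0.0005  0.0016] w 0.06787118075082903 t 40.4167 F [-0.0204  0.427   0.2287]
tool d [ 0.0005 -0.0001  0.0006]
time_s: 41.25
position: [0.4497, -0.0, 0.1112]
orientation: [0.691, 0.723, -0.0, -0.0]
ft_force: [-0.2, 0.8, 2.7]
width: 0.0497
gripper_force: 25.0
pos [ 0.4497 -0.      0.1112] psi 0.046025571233817515 tilt [ 0.     -0.0001] w 0.049665220096114245 t 41.25 F [-0.2239  0.7947  2.7283]
tool d [ 0.0003  0.0004 -0.0003]
pos [ 0.4496 -0.      0.1608] psi 0.04596092242806442 tilt [ 0.     -0.0001] w 0.049720541540376 t 41.6667 F [-0.9482  0.16   -2.6771]
tool d [0.2674 0.071  0.0008]
```

```bash
python3 -m inch '0.04 0.02 0.005 0 0 0 0;0.04 0.055 0.0145 0 0 0 0;0.04 0.09 0.024 0 0 0 0;0.04 0.125 0.033 0 0 0 0;0.04 0.16 0.042 0 0 0 0' >/dev/null
python3 -m inch '0.04 0.035 0.0095 0 0 0 0;0.04 0.07 0.0185 0 0 0 0;0.04 0.095 0.025 0 0 0 0;0.04 0.107 0.0288 0 0 0 0;0.04 0.107 0.0288 0 0 0 0' >/dev/null
python3 -m inch '0.04 0 0 0.02 0 0 0;0.04 0 0 0.04 0 0 0;0.04 0 0 0.05 0 0 0;0.04 0 0 0.055 0 0 0;0.04 0 0 0.055 0 0 0' >/dev/null
python3 -m inch '0.04 0 0 0 0 0 0;0.04 0 0 0 0 0 0;0.04 0 0 0 0 0 0' >/dev/null
python3 d.py .5082 .2701 .1012
```

```text
pos [0.5086 0.2699 0.1071] psi 0.0459331976218488 tilt [0.0004 0.0016] w 0.049738571804426424 t 43.1667 F [-0.4756 -0.2096 -2.5688]
tool d [ 0.0002 -0.0004  0.0059]
```

```bash
python3 -m inch '0.04 0 0 0.002 0 0 0;0.04 0 0 0.003 0 0 0;0.04 0 0 0.0035 0 0 0;0.04 0 0 0.0035 0 0 0;0.04 0 0 0.0035 0 0 0' |egrep 'pos|ft'
python3 -m inch '0.04 0 0 0.0005 0 0 0;0.04 0 0 0.001 0 0 0;0.04 0 0 0.001 0 0 0;0.04 0 0 0.001 0 0 0' |egrep 'pos|ft'
```

```text
position: [0.5081, 0.2699, 0.1027]
ft_force: [-0.5, -0.1, -3.0]
position: [0.5081, 0.2699, 0.1017]
ft_force: [0.3, 0.0, -1.7]
```

```bash
python3 -m inch '0.04 0 0 0.0003 0 0 0;0.04 0 0 0.0005 0 0 0;0.04 0 0 0.0005 0 0 0;0.04 0 0 0.0005 0 0 0' |egrep 'pos|ft'
```

```text
position: [0.5082, 0.2699, 0.1014]
ft_force: [-1.0, 0.5, -0.3]
```

```bash
python3 -m inch '0.04 0 0 0.0003 0 0 0;0.04 0 0 0.0005 0 0 0;0.04 0 0 0.0005 0 0 0;0.04 0 0 0.0005 0 0 0' |egrep 'pos|ft'
python3 -m inch '0.053 0 0 0 0 0 0;0.066 0 0 0 0 0 0;0.066 0 0 0 0 0 0;0.066 0 0 0 0 0 0;0.066 0 0 0 0 0 0' |egrep 'pos|ft|wid'
python3 -m inch '0.070 0 0 -0.03 0 0 0;0.070 0 0 -0.07 0 0 0;0.070 0 0 -0.11 0 0 0;0.070 0 0 -0.118 0 0 0;0.070 0 0 -0.118 0 0 0' >/dev/null
python3 d.py .5902 -.0398 .2175
```

```text
position: [0.5083, 0.2699, 0.1013]
ft_force: [-1.9, -1.9, 5.1]
position: [0.5082, 0.2699, 0.1006]
ft_force: [-0.3, -0.7, 0.6]
width: 0.066
pos [0.5092 0.2703 0.2216] psi 0.04607232756639198 tilt [0.0014 0.0058] w 0.07016009891861627 t 45.4167 F [ 0.1846 -0.041   0.3091]
tool d [-0.3135  0.0666  0.0041]
```

```bash
python3 -m inch '0.070 -0.19 0.0405 0 0 0 0;0.070 -0.19 0.0405 0 0 0 0;0.070 -0.19 0.0405 0 0 0 0;0.070 -0.19 0.0405 0 0 0 0;0.070 -0.19 0.0405 0 0 0 0' >/dev/null
python3 -m inch '0.070 -0.1235 0.0261 0 0 0 0;0.070 -0.1235 0.0261 0 0 0 0;0.070 -0.1235 0.0261 0 0 0 0;0.070 -0.1235 0.0261 0 0 0 0;0.070 -0.1235 0.0261 0 0 0 0' >/dev/null
python3 -m inch '0.070 0 0 0.025 0 0 0;0.070 0 0 0.05 0 0 0;0.070 0 0 0.05 0 0 0;0.070 0 0 0.05 0 0 0;0.070 0 0 0.05 0 0 0' >/dev/null
python3 d.py .5902 -.0398 .1112
```

```text
pos [ 0.5894 -0.0394  0.1697] psi 0.04709406844113406 tilt [-0.0002  0.001 ] w 0.06984747618519735 t 46.6667 F [-0.0543 -0.5773  0.3087]
tool d [-0.0004  0.0007  0.0585]
```

```bash
python3 -m inch '0.070 -0.0004 0.0007 0.03 0 0 0;0.070 -0.0004 0.0007 0.05 0 0 0;0.070 -0.0004 0.0007 0.0585 0 0 0;0.070 -0.0004 0.0007 0.0585 0 0 0;0.070 -0.0004 0.0007 0.0585 0 0 0' 25 >/dev/null
python3 -m inch '0.070 0 0 0 0 0 0;0.070 0 0 0 0 0 0;0.070 0 0 0 0 0 0' >/dev/null
python3 d.py .5902 -.0398 .1112
python3 -m inch '0.061 0 0 0 0 0 0;0.061 0 0 0 0 0 0;0.061 0 0 0 0 0 0;0.045 0 0 0 0 0 0;0.045 0 0 0 0 0 0' >/dev/null
python3 -m inch '0.045 0 0 0 0 0 0;0.045 0 0 0 0 0 0;0.045 0 0 0 0 0 0;0.045 0 0 0 0 0 0;0.045 0 0 0 0 0 0'
python3 d.py .5902 -.0398 .1112
python3 -m inch '0.045 0 0 -0.02 0 0 0;0.045 0 0 -0.04 0 0 0;0.045 0 0 -0.05 0 0 0;0.045 0 0 -0.05 0 0 0;0.045 0 0 -0.05 0 0 0' >/dev/null
python3 d.py .5730 .2108 .16
```

```text
pos [ 0.5903 -0.0406  0.1113] psi 0.046059313042124156 tilt [-0.0006  0.0017] w 0.07000968493229667 t 47.3333 F [ 0.015  -0.4186 -0.3209]
tool d [ 0.0008 -0.      0.0001]
time_s: 48.17
position: [0.5898, -0.0406, 0.1103]
orientation: [0.691, 0.723, -0.0, -0.0]
ft_force: [-1.5, 0.2, 0.8]
width: 0.0555
gripper_force: 25.0
pos [ 0.5898 -0.0406  0.1103] psi 0.045994834038950036 tilt [ 0.     -0.0001] w 0.0555188129875545 t 48.1667 F [-1.486   0.186   0.8427]
tool d [ 0.0007  0.0005 -0.0009]
pos [ 0.5896 -0.0405  0.1595] psi 0.046055983746290635 tilt [ 0.0002 -0.0005] w 0.05555688288852871 t 48.5833 F [ 0.762   0.2572 -4.2253]
tool d [ 0.2518 -0.005  -0.0005]
```

```bash
python3 -m inch '0.045 0.02 0 0 0 0 0;0.045 0.05 -0.001 0 0 0 0;0.045 0.085 -0.002 0 0 0 0;0.045 0.12 -0.003 0 0 0 0;0.045 0.155 -0.004 0 0 0 0' >/dev/null
python3 -m inch '0.045 0.035 0 0 0 0 0;0.045 0.065 0 0 0 0 0;0.045 0.085 -0.0005 0 0 0 0;0.045 0.096 -0.001 0 0 0 0;0.045 0.096 -0.001 0 0 0 0' >/dev/null
python3 -m inch '0.045 0 0 0.02 0 0 0;0.045 0 0 0.04 0 0 0;0.045 0 0 0.05 0 0 0;0.045 0 0 0.055 0 0 0;0.045 0 0 0.055 0 0 0' >/dev/null
python3 -m inch '0.045 0 0 0 0 0 0;0.045 0 0 0 0 0 0;0.045 0 0 0 0 0 0' >/dev/null
python3 d.py .5731 .2101 .1003
```

```text
pos [0.5738 0.2099 0.1062] psi 0.04590584466925892 tilt [0.0001 0.0017] w 0.055184682677229674 t 50.0833 F [ 0.6733  0.2229 -3.4576]
tool d [ 0.0002 -0.0007  0.0059]
```

```bash
python3 -m inch '0.045 0 -0.0003 0.002 0 0 0;0.045 0 -0.0003 0.003 0 0 0;0.045 0 -0.0003 0.004 0 0 0;0.045 0 -0.0003 0.0045 0 0 0;0.045 0 -0.0003 0.0045 0 0 0' |egrep 'pos|ft'
python3 -m inch '0.045 0 0 0.0003 0 0 0;0.045 0 0 0.0005 0 0 0;0.045 0 0 0.0005 0 0 0;0.045 0 0 0.0005 0 0 0' |egrep 'pos|ft'
```

```text
position: [0.5729, 0.21, 0.1006]
ft_force: [0.7, 0.2, -3.6]
position: [0.5731, 0.2099, 0.1005]
ft_force: [-0.3, -0.6, -1.0]
```

```bash
python3 -m inch '0.045 0 0 0.0003 0 0 0;0.045 0 0 0.0006 0 0 0;0.045 0 0 0.0006 0 0 0;0.045 0 0 0.0006 0 0 0' |egrep 'pos|ft'
```

```text
position: [0.5732, 0.2099, 0.1004]
ft_force: [-2.8, -1.4, 5.3]
```

Contact. Release, retreat and check with a final picture.

```bash
python3 -m inch '0.058 0 0 0 0 0 0;0.070 0 0 0 0 0 0;0.070 0 0 0 0 0 0;0.070 0 0 0 0 0 0;0.070 0 0 0 0 0 0' |egrep 'pos|ft|wid'
python3 -m inch '0.070 0 0 -0.03 0 0 0;0.070 0 0 -0.07 0 0 0;0.070 0 0 -0.11 0 0 0;0.070 0 0 -0.15 0 0 0;0.070 0 0 -0.16 0 0 0' >/dev/null
python3 -m inch '0.070 -0.04 -0.04 0 0 0 0;0.070 -0.04 -0.08 0 0 0 0;0.070 -0.05 -0.12 0 0 0 0;0.070 -0.05 -0.16 0 0 0 0;0.070 -0.05 -0.16 0 0 0 0' >/dev/null
python3 -m inch '0.070 0 0 0 0 0 0;0.070 0 0 0 0 0 0;0.070 0 0 0 0 0 0'
python3 - <<'E'
import cv2,numpy as np
from workcell import viewer
I=viewer.get_image("scene")["img"][:,:,::-1]
o=cv2.imread("pics/scene0.png")
f=lambda x,y,k,J,w,h:cv2.convertScaleAbs(cv2.resize(J[y:y+h,x:x+w],None,fx=k,fy=k,interpolation=cv2.INTER_CUBIC),alpha=1.4,beta=20)
top=np.hstack([f(365,205,3.8,o,105,100),f(365,205,3.8,I,105,100)])
bot=cv2.resize(f(170,140,2,I,200,100),(400,200)); bot2=f(280,240,2,I,199,100)
bot=np.hstack([bot,bot2[:200]]); bot=cv2.resize(bot,(top.shape[1],200))
cv2.imwrite("pics/fin.png",np.vstack([top,bot]))
E
```

```text
position: [0.573, 0.21, 0.0995]
ft_force: [0.6, 0.7, 0.3]
width: 0.07
time_s: 52.67
position: [0.4167, 0.1527, 0.2596]
orientation: [0.691, 0.723, 0.0, 0.0]
ft_force: [-0.3, -0.9, -0.7]
width: 0.0699
gripper_force: 0.0
```

View pics/fin.png

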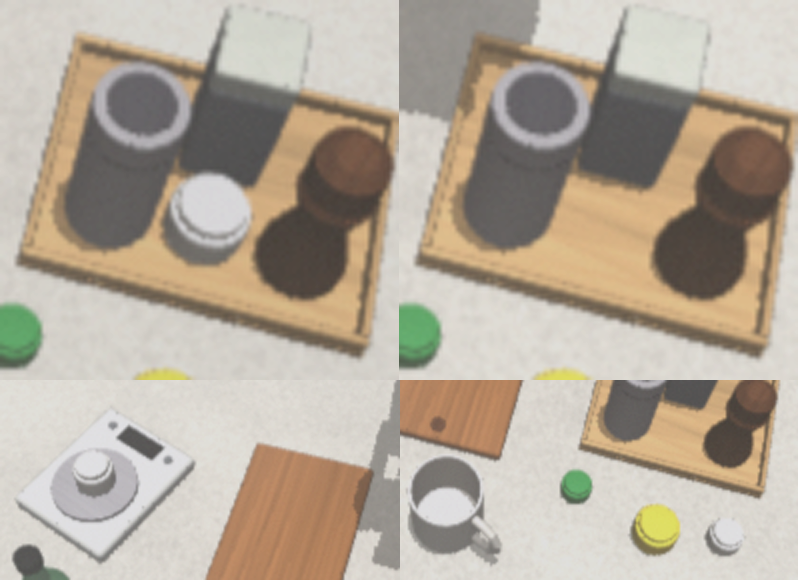

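The before and after crops match: canister rim (141,106) vs (541,107) with the panel offset of 399, and the caddy and mill sit the same. The salt pot, base at about (95,483), is centred on the pan at (95,485).

```bash
python3 -c "
from workcell import order
print(order.hand_in())"
```

```text
the job is handed in; nothing more can be done
None
```

The job is handed in, at about 53 s of the 147 s allowed: the salt pot is in the middle of the scales' pan, and the canister, caddy and mill are upright on the tray where they stood, matching the first picture to within a pixel or so.

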